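# Take the red file out of the barred file rack

### The job

In the ski workshop, lift the retaining bar by its black grip out of its two dark steel brackets and lay it flat on the bare bench, clear of the rack and of the green mat. Then take the red-handled file out of the rack and lay it lengthwise on the green mat, with the whole file on the mat. Set both down gently, without dropping them, and leave the other files in the rack and the jar and the brush where they are.

Things in the scene. Friction and masses are not known exactly. Their poses are not given: they have to be found in the camera images.
- rack: Plywood file rack, fixed: board 230 (x) x 320 (y) x 16 mm; origin under its centre, on the bench. Three files lie along x, 72 mm apart in y, in any order, blades to +x, undersides 40 and tops 74 mm above the bench, on two notched rests (x -75 and +55 mm, 20 mm thick, up to 66 mm high). Stop strip at x 110 mm, 66 mm high. Two dark open-topped brackets at x -20, y -140 and +140 mm, 93 mm high.
- bar: Loose aluminium retaining bar, 16 (x) x 320 (y) x 14 (z) mm, about 0.22 kg, black grip on the middle of its top. Origin: centre of its underside. It lies along the rack's y in the brackets' slots (24 mm wide, 14 mm deep, open above), 5 mm over the files' handles, and comes out straight up.
- bar_grip (a point): Centre of the bar's black grip: an upright block 18 mm wide (x) x 50 mm along the bar (y) x 35 mm tall (z); 31.5 mm above the bar's underside. Take it from above, across its 18 mm width. Axes are the bar's: y along the bar, z up.
- red_file: The file to take out: body frame with x along the file towards the blade tip, z up; origin on the line of the handle's underside, where handle and blade meet.
- red_grip (a point): Grip point of the red-handled file, near its centre of mass. Red handle 100 mm long, 26 wide, 34 tall; this point is 20 mm behind its front end, 17 mm above its underside. Steel blade 100 x 22 x 6 mm goes on from the handle's front at half height. x points along the file to the blade tip (120 mm away; the butt is 80 mm the other way), z up. About 0.15 kg.
- blue_grip (a point): Same kind of file, blue handle, same size and layout; this point is the grip point, as on the red file. A bystander: it stays in the rack.
- yellow_grip (a point): Same kind of file, yellow handle, same size and layout; this point is the grip point, as on the red file. A bystander: it stays in the rack.
- mat: Green mat fixed flat on the bench, 280 (x) x 180 (y) x 3 mm thick, to the robot's left of the rack. Origin: centre of its underside; x along its length. On the rack's other side (the robot's right) a strip of bare bench at least 130 mm wide lies free beside the rack board.
- jar_center (a point): Small white jar with a blue cap, 48 mm across, 55 mm tall, on the bench at the robot's far right; its centre. A bystander.
- brush_center (a point): Wooden brush with black bristles, 50 x 130 x 45 mm, on the bench at the robot's far right; its centre. A bystander.
Mind the look-alikes: they are no part of the job. What is shaped like the red_file but orange is not meant.

How it is judged:
By the outcome, as a careful person would: the job done as asked, in the order asked, and still so for the second after the job is handed in, with the robot touching nothing.
It also fails if it takes over 54 s, if anything falls off the work surface, if the arm or the gripper's body presses on something with over 40 N, if the wrist force passes 120 N, or if a joint passes its speed limit or range.

### The arm

A 6-joint arm with a two-finger parallel gripper is mounted at the origin on the work surface. World frame = base frame: x ahead of the robot, y to its left, z up, the work surface at z = 0. Lengths are in mm, angles in rad, forces in N, time in s.
With the tool pointing down it reaches from about 350 to 725 mm from the base axis. Payload 4.3 kg.
Tool frame: the origin (TCP) lies at the very end of the fingers, on their centre line; the grasp point (between the pads) lies 19 mm behind it (robot.grip_depth is the distance from the TCP to the grasp point, in mm); z points along the fingers, y is the line along which they close (so a half turn about z gives the same grasp; the last joint's range is limited). The gripper opens to 85 mm and grips with 20 to 120 N. Pads are 22 mm wide; open, the fingers measure 114 mm over their backs; the gripper's body (76 mm by 85 mm) begins 54 mm behind the grasp point. The pads swing forward as they close: fully open they stand 13 mm farther back than shut.
Start: joints at [1.155, 0.377, 0.081, 1.274, 0, 1.46], TCP at [173.114, 548.36, 231.329] pointing down, gripper open.
Joint ranges: [-2.72, 2.72], [-0.84, 1.66], [-1.02, 1.22], [-1.77, 2.12], [-1.37, 1.28], [-3.14, 3.14]. Speed limits (rad/s): [2.57, 2.57, 3.14, 3.14, 3.14, 3.14].

### API

Orientations are given as a unit quaternion [x, y, z, w].
In Python, from cell import robot, optics gives the robot as it stands. Calls block until the motion is done:
- robot.movep(position, orientation): joint-space move of the TCP to a pose.
- robot.move_l(position, v=150, rotation=None, stop_force=None): straight line of the TCP; rotation=None keeps the orientation; v is the mean speed in mm/s. With stop_force (N) it stops when the force on the tool has changed by that much, and returns True; else False.
- robot.set_joints(angles): joint-space move.
- robot.gripper_open() and robot.close_gripper(): open the fingers fully, or close them until they stop; the grip force is fixed at half the most.
- robot.wait(seconds).
- robot.solve_ik(position, orientation): joint angles nearest the present ones, or None.
- optics.read_camera(name): name is "scene" or "top" or "wrist"; returns a dict with "img" (420x560x3 uint8, blue, green, red), "intrinsics" (3x3 intrinsics, pixels), "world_to_cam" (4x4, takes a point from world to camera coordinates). Camera axes: x right, y up, looking along -z (the intrinsics and any distortion apply to the point x, -y, -z); pixel columns grow to the right and rows downward; lengths in mm; the calibration is good to about 2 mm. The wrist camera is an equidistant fisheye: a pixel r from the principal point sees the ray r / f radians off the axis. A picture is of the moment at which its call begins. There is no depth.
A pose or a line that the arm cannot do raises robot.MotionError and nothing moves.
- robot.sign_off(): hands the job in; it is judged then, once.
Readings, each from a call of its own:
- robot.read_clock(): time.
- robot.read_joint_pos(): joint angles.
- robot.read_qd(): joint speeds.
- robot.read_joint_efforts(): joint torques, N m.
- robot.read_eef_pos(): TCP position.
- robot.read_ee_rot(): TCP orientation.
- robot.read_wrist_force(): force on the tool from outside, world axes, zero at the start.
- robot.read_moment(): the same for the moment, N m.
- robot.read_grip_width(): opening from 0.0 (shut) to 1.0 (fully open).
- robot.read_grip_force(): force on a finger pad.
Only numpy, scipy, OpenCV 4.12 (cv2) and the standard library are available. Lean on these libraries where they do the work, as an engineer would, in place of code of your own. Each camera call takes 0.05 s, during which the arm holds its last target. There are 200 camera calls.

## Working session

There is one attempt and no reset: what is moved stays moved. The work goes in short steps, each a Python script; the robot and the scene stay as the last script left them, time stands still between calls to the robot, and variables do not carry over. Pictures are saved under pics/ and viewed, at most 10 in all, crops included, and the job is handed in when it is done.

```bash
mkdir -p pics; ls; python3 - <<'E'
from cell import robot, optics
import cv2,numpy as np,pickle
d={}
for n in("scene","top"):
    c=optics.read_camera(n);d[n]=c;cv2.imwrite(f"pics/{n}0.png",c["img"]);print(n,c["intrinsics"],np.round(c["world_to_cam"],3),[k for k in c])
pickle.dump(d,open("c0.pkl","wb"))
print(robot.read_clock(),robot.read_ee_rot())
E
```

```text
pics
scene [[382.86279424   0.         282.29778081]
 [  0.         382.86279424 202.08148123]
 [  0.           0.           1.        ]] [[-5.180000e-01  8.550000e-01  1.100000e-02  3.229140e+02]
 [-6.690000e-01 -4.130000e-01  6.180000e-01  3.087800e+02]
 [ 5.330000e-01  3.120000e-01  7.860000e-01 -1.319114e+03]
 [ 0.000000e+00  0.000000e+00  0.000000e+00  1.000000e+00]] ['img', 'intrinsics', 'world_to_cam']
top [[460.54677224   0.         277.32665371]
 [  0.         460.54677224 211.61269944]
 [  0.           0.           1.        ]] [[-1.600000e-02 -1.000000e+00  6.000000e-03 -5.077900e+01]
 [ 9.980000e-01 -1.600000e-02  6.200000e-02 -5.445720e+02]
 [-6.200000e-02  7.000000e-03  9.980000e-01 -1.177611e+03]
 [ 0.000000e+00  0.000000e+00  0.000000e+00  1.000000e+00]] ['img', 'intrinsics', 'world_to_cam']
0.1 [ 1.52319113e-01  9.88330937e-01 -8.86940735e-04 -2.44018241e-04]
```

View pics/scene0.png

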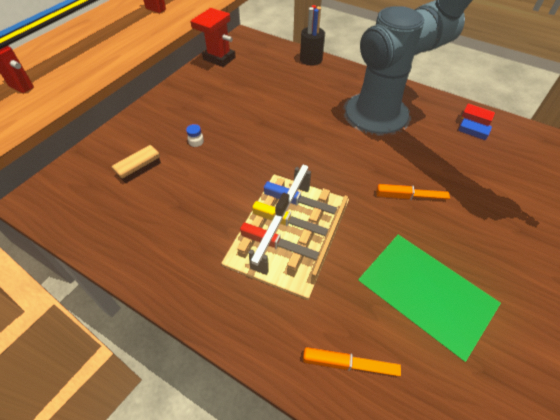

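View pics/top0.png

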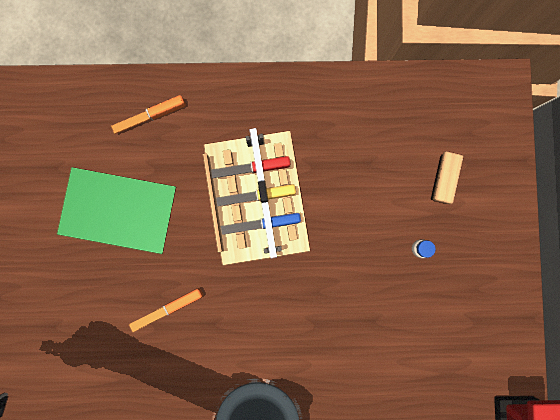

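The top view shows the rack at about (257,198), with blades pointing left (world +y). The bar runs from (253,130) to (272,256) with its black grip near (263,190). The red file is the farthest, at (272,164). The mat is at (117,210), and the jar and brush are at x > 415 px. The two orange decoys lie on the bench.

```bash
cat > h.py <<'E'
import numpy as np,cv2
def cen(c):
    M=c["world_to_cam"];return -M[:3,:3].T@M[:3,3]
def ray(c,uv,fish=False):
    K=c["intrinsics"];x=(uv[0]-K[0,2])/K[0,0];y=(uv[1]-K[1,2])/K[1,1]
    if fish:
        r=np.hypot(x,y);s=np.sin(r)/max(r,1e-9);v=np.array([x*s,-y*s,-np.cos(r)])
    else: v=np.array([x,-y,-1.])
    v=c["world_to_cam"][:3,:3].T@v;return v/np.linalg.norm(v)
def plane(c,uv,z,fish=False):
    o=cen(c);d=ray(c,uv,fish);return o+d*(z-o[2])/d[2]
def tri(obs): # list of (cam,uv,fish)
    A=np.zeros((3,3));b=np.zeros(3);R=[]
    for c,uv,f in obs:
        d=ray(c,uv,f);P=np.eye(3)-np.outer(d,d);A+=P;b+=P@cen(c);R.append((P,cen(c)))
    p=np.linalg.solve(A,b);return p,[np.linalg.norm(P@(p-o)) for P,o in R]
def proj(c,p,fish=False):
    K=c["intrinsics"];q=c["world_to_cam"][:3,:3]@p+c["world_to_cam"][:3,3];x,y,z=q[0],-q[1],-q[2]
    if fish:
        t=np.hypot(x,y);k=np.arctan2(t,z)/t
    else:k=1/z
    return np.array([K[0,0]*x*k+K[0,2],K[1,1]*y*k+K[1,2]])
R={'red':((0,8),(170,255),(90,255)),'yellow':((22,32),(150,255),(120,255)),'blue':((105,125),(150,255),(60,255)),'green':((50,75),(120,255),(60,255)),'white':((0,180),(0,40),(170,255)),'dark':((0,180),(0,110),(0,45))}
def mask(img,k,roi=None):
    h=cv2.cvtColor(img,cv2.COLOR_BGR2HSV);a=np.array(R[k]).T
    m=cv2.inRange(h,a[0].astype(float),a[1].astype(float))
    if roi:
        z=np.zeros_like(m);x0,y0,x1,y1=roi;z[y0:y1,x0:x1]=m[y0:y1,x0:x1];m=z
    return m
def blobs(m,amin=20):
    n,l,s,c=cv2.connectedComponentsWithStats(m)
    return sorted([(int(s[i,4]),tuple(s[i,:4]),c[i]) for i in range(1,n) if s[i,4]>=amin],key=lambda t:-t[0])
E
python3 - <<'E'
from h import *;import pickle
np.set_printoptions(precision=1,suppress=True)
d=pickle.load(open("c0.pkl","rb"));T,S=d["top"],d["scene"]
roi={'top':(200,125,315,270),'scene':(220,160,350,300)}
for k in R:
    for n in d: print(k,n,[(b[0],tuple(map(int,b[1])),b[2]) for b in blobs(mask(d[n]["img"],k,None if k=='green' else roi[n]),8)][:5])
m=mask(T["img"],'green');c=max(cv2.findContours(m,0,2)[0],key=cv2.contourArea)
q=np.array([plane(T,p[0],3)[:2] for p in c],np.float32);print("mat top",cv2.minAreaRect(q))
m=mask(S["img"],'green');c=max(cv2.findContours(m,0,2)[0],key=cv2.contourArea)
q=np.array([plane(S,p[0],3)[:2] for p in c],np.float32);print("mat scene",cv2.minAreaRect(q))
print("grip",plane(T,(263,190),110),"ends",plane(T,(253,130),93),plane(T,(272,256),93),"red",plane(T,(272,164),74))
from cell import robot
print(robot.grip_depth)
a=cv2.resize(T["img"][120:275,195:320],None,fx=3.6,fy=3.6,interpolation=2);b=cv2.resize(S["img"][160:300,215:355],None,fx=2.8,fy=2.8,interpolation=2)
o=np.zeros((560,a.shape[1]+392,3),np.uint8)[:, :842];o=np.zeros((558,790,3),np.uint8);a=cv2.resize(a,(390,484));o[:484,:390]=a;o[:392,395:787]=b;cv2.imwrite("pics/crop0.png",o)
E
```

```text
red scene [(297, (240, 222, 26, 19), array([251.8, 231.1])), (37, (270, 234, 7, 12), array([273.2, 239.1]))]
red top [(250, (262, 156, 28, 14), array([275.6, 162.5])), (21, (252, 162, 4, 10), array([253.5, 166.3]))]
yellow scene [(210, (253, 201, 23, 14), array([264.1, 207.7])), (26, (283, 211, 6, 9), array([285.2, 214.8]))]
yellow top []
blue scene [(125, (265, 182, 23, 11), array([275.4, 187.6]))]
blue top [(277, (271, 213, 30, 14), array([285.1, 219.6])), (10, (263, 219, 2, 9), array([263.3, 223.2]))]
green scene [(8352, (359, 235, 142, 126), array([431. , 295.6]))]
green top [(6947, (57, 168, 119, 86), array([114.9, 209.3]))]
white scene [(368, (251, 215, 31, 48), array([265.8, 239.3])), (226, (288, 165, 20, 36), array([296.8, 181.3])), (11, (297, 191, 3, 8), array([298.1, 194.6]))]
white top [(374, (262, 202, 15, 56), array([268.7, 230. ])), (345, (250, 128, 14, 53), array([256.6, 154.3])), (12, (261, 219, 2, 9), array([261.5, 223. ])), (11, (250, 162, 3, 10), array([251.3, 166.1])), (9, (259, 253, 3, 6), array([260.2, 255. ]))]
dark scene []
dark top [(27, (258, 136, 6, 9), array([260.2, 140.6])), (18, (247, 140, 5, 7), array([248.9, 142.8]))]
mat top ((556.0101318359375, 362.31011962890625), (278.87445068359375, 179.5041961669922), 78.4825668334961)
mat scene ((555.3856201171875, 361.5949401855469), (278.9709777832031, 179.52613830566406), 78.48081970214844)
grip [590.4 -25.5 110. ] ends [740.7  -2.7  93. ] [431.8 -44.5  93. ] red [658.9 -48.   74. ]
18.700000000000003
```

The mat measures 279 x 179.5 mm in both views, centred at (555.7, 362) with its long axis at 78.5°. That matches the stated size. Next I look at the grip and rack from two wrist positions.

```bash
cat >> h.py <<'E'
def quat(phi): # tool down, tool y at world angle phi(deg)
    t=np.radians(phi+90)/2;return [np.cos(t),np.sin(t),0.,0.]
E
python3 - <<'E'
from h import *;import pickle
from cell import robot,optics
np.set_printoptions(precision=2,suppress=True)
W=[]
for p in ([590,-25,300],[625,-80,300]):
    robot.movep(p,quat(97.7));robot.wait(.2);c=optics.read_camera("wrist");W.append(c);print(cen(c),robot.read_eef_pos(),robot.read_clock(),robot.read_joint_pos())
    for q in([590.4,-25.5,128],[740,-3,93],[659,-48,74]):print(proj(c,np.array(q),True))
print(W[0]["intrinsics"])
pickle.dump(W,open("w0.pkl","wb"))
for i,c in enumerate(W):cv2.imwrite(f"pics/w{i}.png",c["img"])
E
```

```text
[512.69 -35.69 442.5 ] [589.99 -24.5  299.96] 2.875 [-0.15  0.41  0.3   1.47  0.   -0.28]
[276.48 191.44]
[278.17 301.06]
[250.61 232.57]
[547.35 -90.42 442.88] [624.68 -79.04 300.42] 3.4917 [-0.23  0.5   0.45  1.52  0.   -0.36]
[336.03 165.14]
[325.55 282.19]
[299.44 211.32]
[[325.19   0.   277.12]
 [  0.   325.19 211.53]
 [  0.     0.     1.  ]]
```

View pics/w0.png

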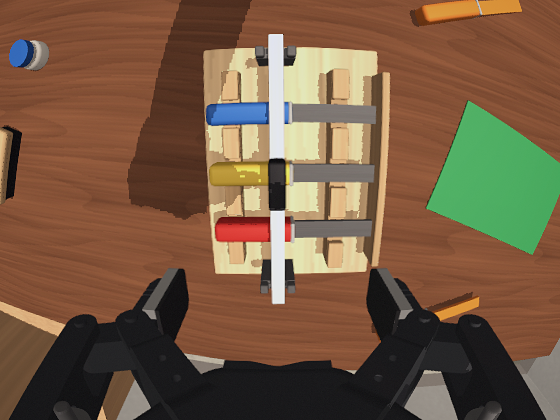

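View pics/w1.png

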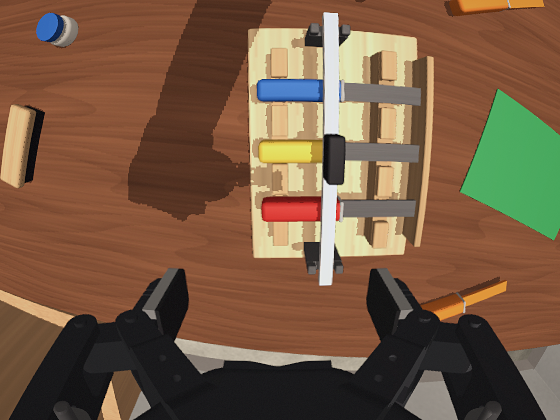

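Both wrist views show the bar in its slots (w0: ends (276,35) and (278,303), grip near (277,183)). The red file is nearest the camera's lower side at row ~229, blade to the right. Now I triangulate the bar ends and grip.

```bash
python3 - <<'E'
from h import *;import pickle
np.set_printoptions(precision=1,suppress=True)
d=pickle.load(open("c0.pkl","rb"));W=pickle.load(open("w0.pkl","rb"))
V=[(d["top"],False,(245,122,280,262)),(d["scene"],False,(248,160,312,268)),(W[0],True,(266,25,288,310)),(W[1],True,(316,5,344,292))]
far=[];near=[];
for i,(c,f,r) in enumerate(V):
    m=mask(c["img"],'white',r);b=[x for x in blobs(m,40)]
    p=np.argwhere(m)[:,::-1].astype(float)
    v=cv2.fitLine(p.astype(np.float32),cv2.DIST_HUBER,0,.01,.01).ravel();t=(p-v[2:])@v[:2];
    dist=np.abs((p-v[2:])@np.array([-v[1],v[0]]));ok=dist<8;t=t[ok]
    e=[v[2:]+v[:2]*s for s in(t.min(),t.max())]
    e.sort(key=lambda q:-np.dot(plane(c,q,93,f),[1,0,0]));far.append(e[0]);near.append(e[1]);print(i,e[0],e[1],plane(c,e[0],93,f),plane(c,e[1],93,f))
for ids in ([0,1,2,3],[0,1],[2,3]):
    for n,E in(("far",far),("near",near)):print(ids,n,*tri([(V[i][0],E[i],V[i][1]) for i in ids]))
# grip: dark/gray blob
R['dark']=((0,180),(0,120),(0,50))
G=[]
for i,r in((2,(262,140,292,225)),(3,(318,120,350,200))):
    c=V[i][0];m=mask(c["img"],'dark',r);b=blobs(m,30);print(i,[(x[0],tuple(map(int,x[1])),x[2]) for x in b][:3]);G.append((c,b[0][2],True))
m=d["top"]["img"][176:206,252:276].min(axis=2)
mm=np.zeros((420,560),np.uint8);mm[176:206,252:276]=(d["top"]["img"][176:206,252:276].max(axis=2)<70)*255
b=blobs(mm,10);print('top',b[:2]);G.append((d["top"],b[0][2],False))
print(tri(G),tri(G[:2]))
E
```

```text
0 [252.5 128.2] [272.6 257.1] [745.1  -1.5  93. ] [429.2 -45.9  93. ]
1 [253.7 261.9] [305.5 165.3] [746.1  -1.1  93. ] [427.6 -46.5  93. ]
2 [278.1 303.1] [275.   33.9] [743.1  -2.7  93. ] [428.2 -49.3  93. ]
3 [326.9 285.1] [332.4  12.1] [744.   -0.4  93. ] [427.2 -46.9  93. ]
[0, 1, 2, 3] far [745.1  -1.4  91.1] [np.float64(0.44196648303353153), np.float64(0.4083660712371422), np.float64(1.2121863141210933), np.float64(1.4227521521799482)]
[0, 1, 2, 3] near [428.5 -47.1  94.2] [np.float64(1.414033992770988), np.float64(0.9895081947389402), np.float64(2.1449327423404743), np.float64(0.7734338255745288)]
[0, 1] far [745.5  -1.5  91.6] [np.float64(0.0918230236129929), np.float64(0.09182302361311828)]
[0, 1] near [429.2 -45.9  94.8] [np.float64(0.09260452975695081), np.float64(0.09260452975700705)]
[2, 3] far [738.5  -3.1 101.3] [np.float64(0.8292451106156018), np.float64(0.829245110615366)]
[2, 3] near [431.6 -48.7 106.3] [np.float64(0.23421282385016398), np.float64(0.2342128238501129)]
2 [(563, (268, 159, 17, 51), array([276.3, 188.7]))]
3 [(395, (323, 134, 22, 51), array([329.9, 157.8]))]
top [(144, (np.int32(258), np.int32(181), np.int32(10), np.int32(22)), array([262.5, 191.2]))]
(array([588.9, -26.2, 107.2]), [np.float64(3.5926310332534843), np.float64(3.633905774056842), np.float64(2.2928530418009907)]) (array([588.7, -27.7, 111.7]), [np.float64(3.397773348397854), np.float64(3.397773348398104)])
```

Bar top is at z≈93 as expected, length 320, centre (587, -24.2), yaw 98.2°. Grasp and lift.

```bash
python3 - <<'E'
from h import *
from cell import robot,optics
np.set_printoptions(precision=2,suppress=True)
q=quat(98.2)
robot.movep([587,-24.3,190],q)
robot.move_l([587,-24.3,96],v=120,stop_force=15);p=robot.read_eef_pos();print(p,robot.read_wrist_force())
robot.close_gripper();print(robot.read_grip_width(),robot.read_grip_force(),robot.read_eef_pos(),robot.read_wrist_force())
print(robot.move_l([587,-24.3,126],v=60,stop_force=15),robot.read_wrist_force())
robot.move_l([587,-24.3,190],v=150);print(robot.read_grip_width(),robot.read_wrist_force(),robot.read_moment(),robot.read_eef_pos())
c=optics.read_camera("wrist");cv2.imwrite("pics/w2.png",c["img"]);print(robot.read_clock())
E
```

```text
[588.06 -24.65  97.07] [ 0.01 -0.66  0.25]
0.20113743717841445 58.92299294471741 [587.13 -24.34  96.24] [-0.11 -0.16  1.48]
False [ 0.31  0.41 -2.39]
0.20098778227996852 [ 0.25  0.33 -1.23] [0.03 0.01 0.04] [586.74 -24.27 189.26]
6.9083
```

View pics/w2.png

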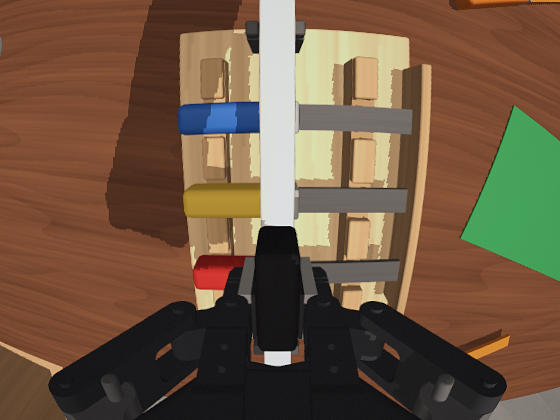

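The bar is held by its grip at (277,290), clear of the brackets, and all three files are still in place. I lay it down on the robot's right.

```bash
python3 - <<'E'
from h import *;import pickle
from cell import robot,optics
np.set_printoptions(precision=2,suppress=True)
x,y=609.8,-182.7
robot.move_l([x,y,190],v=150)
robot.move_l([x,y,35],v=130)
print(robot.move_l([x,y,10],v=15,stop_force=6),robot.read_eef_pos(),robot.read_wrist_force())
robot.wait(.2);robot.gripper_open();robot.wait(.2)
z=robot.read_eef_pos()[2];print(z,robot.read_wrist_force(),robot.read_clock())
robot.move_l([x,y,140],v=100)
robot.movep([600,-60,290],quat(188.2) if robot.solve_ik([600,-60,290],quat(188.2)) is not None else quat(8.2));robot.wait(.2)
print(robot.read_joint_pos(),robot.read_eef_pos())
W=[optics.read_camera("wrist")]
robot.movep([600,-60,220],robot.read_ee_rot());robot.wait(.2)
W.append(optics.read_camera("wrist"))
d={n:optics.read_camera(n) for n in("top","scene")}
pickle.dump((W,d),open("c1.pkl","wb"));cv2.imwrite("pics/w3.png",W[0]["img"])
print([cen(w) for w in W],robot.read_clock())
o=np.hstack([d["top"]["img"][100:300,150:470],W[0]["img"][:200*1,:][::1,:320]]);cv2.imwrite("pics/top1.png",np.hstack([cv2.resize(W[0]["img"],(460,345)),cv2.resize(d["top"]["img"][100:300,150:470],(340,213)) if 0 else cv2.copyMakeBorder(d["top"]["img"][100:300,140:480],0,145,0,0,0)]))
E
```

```text
True [ 609.78 -182.74   17.26] [-0.45 -0.79  4.95]
15.849645833269706 [-0.09  0.23 -0.04] 11.65
[-0.21  0.44  0.32  1.45 -0.   -1.92] [599.75 -60.35 289.23]
[array([ 610.25, -137.8 ,  431.74]), array([ 611.4 , -137.67,  365.22])] 15.275
```

View pics/top1.png

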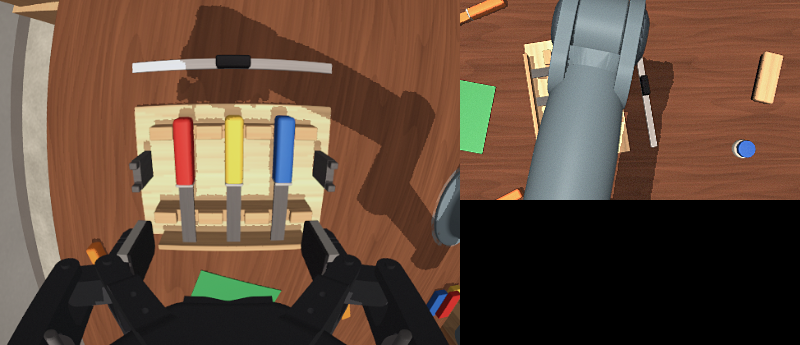

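The bar lies flat on the bare bench to the right of the rack, about 40 mm clear of the board. The red file is at (183,150) in the left panel, with nothing over it. Now I measure the red file.

```bash
python3 - <<'E'
from h import *;import pickle
np.set_printoptions(precision=1,suppress=True)
W,d=pickle.load(open("c1.pkl","rb"));w=pickle.load(open("w0.pkl","rb"));d0=pickle.load(open("c0.pkl","rb"))
u=np.array([-.1426,.9898]);v=np.array([-.9898,-.1426]);O=np.array([584.1,-4.4])
rk=lambda p:np.array([(p[:2]-O)@u,(p[:2]-O)@v])
fr={}
for k in('red','yellow','blue'):
  for i,c in enumerate(W):
    b=blobs(mask(c["img"],k,(120,60,400,400)),100)
    m=mask(c["img"],k,(120,60,400,400));n,l,s,cc=cv2.connectedComponentsWithStats(m);j=1+np.argmax(s[1:,4]);p=np.argwhere(l==j)[:,::-1].astype(float)
    r=cv2.minAreaRect(p.astype(np.float32));bx=cv2.boxPoints(r);bx=bx[np.argsort(bx[:,1])];butt=bx[:2].mean(0);fro=bx[2:].mean(0)
    fr.setdefault(k,[]).append((fro,butt))
    print(k,i,s[j],"front",rk(plane(c,fro,57,True)),rk(plane(c,fro,74,True)),"butt",rk(plane(c,butt,74,True)),rk(plane(c,butt,57,True)))
    # edges mid-handle
    ym=int(.35*butt[1]+.65*fro[1]);xs=np.sort(p[np.abs(p[:,1]-ym)<1][:,0]);print("   edges@57",rk(plane(c,(xs[0],ym),57,True)),rk(plane(c,(xs[-1]+1,ym),57,True)))
# butt end height: combine with earlier wrist and top/scene views
P=[]
for c,f,r in((w[0],True,(195,210,272,250)),(w[1],True,(255,190,325,230)),(d0["top"],False,(262,150,295,175)),(d0["scene"],False,(235,218,268,245))):
    m=mask(c["img"],'red',r);p=np.argwhere(m)[:,::-1].astype(np.float32);rc=cv2.boxPoints(cv2.minAreaRect(p))
    rc=sorted(rc,key=lambda q:(plane(c,q,60,f)[:2]-O)@u);P.append((c,(rc[0]+rc[1])/2,f))
P+=[(W[0],fr['red'][0][1],True),(W[1],fr['red'][1][1],True)]
p,res=tri(P);print("butt tri",p,rk(p),np.array(res))
p,res=tri(P[:2]+P[4:]);print("butt wrist",p,rk(p),np.array(res))
p,res=tri(P[2:4]);print("butt top/scene",p,rk(p),np.array(res))
E
```

```text
red 0 [ 210  143   27   82 1833] front [ -0. -69.] [ -6.2 -66.2] butt [-101.8  -67.5] [-100.2  -70.4]
   edges@57 [-37.5 -83.3] [-37.4 -56.4]
red 1 [ 199  150   33   98 2665] front [  1.2 -69.1] [ -6.4 -65.7] butt [-102.5  -67.1] [-100.5  -70.5]
   edges@57 [-36.7 -83.8] [-36.7 -56.9]
yellow 0 [274 142  22  82 691] front [-1.8  3. ] [-7.9  2.6] butt [-102.    2.] [-100.4    2.5]
   edges@57 [-38.4  -8.5] [-38.4  16.5]
yellow 1 [ 276  150   27   97 1474] front [-0.9  3.6] [-8.4  3. ] butt [-101.5    2. ] [-99.5   2.6]
   edges@57 [-37.8  -8.8] [-37.8  16.1]
blue 0 [ 332  141   27   81 1878] front [-3.7 76.1] [-9.7 72.3] butt [-104.4   71.4] [-102.9   75.1]
   edges@57 [-39.9  61.1] [-40.1  90.9]
blue 1 [ 344  148   35   98 2747] front [-1.5 76.9] [-8.9 72.2] butt [-104.9   70.4] [-103.1   75. ]
   edges@57 [-39.9  60.7] [-40.   90.4]
butt tri [667.7 -93.9  58.9] [-100.5  -69.9] [1.1 0.6 2.5 2.3 0.2 0.3]
butt wrist [667.7 -94.   57.6] [-100.6  -70. ] [0.8 0.3 0.5 0.4]
butt top/scene [668.6 -93.1  61.4] [-99.9 -71. ] [2.1 2.1]
```

The red handle is 100 mm long and 27 mm wide, with mid-height about 58 mm. The three files are 72–73 mm apart, all as expected. The red grip is at rack (-20, -70). I grip slightly high so the fingertips stay clear of the mat when placing.

```bash
python3 - <<'E'
from h import *
from cell import robot,optics
np.set_printoptions(precision=2,suppress=True)
q=quat(188.2);x,y=657.0,-14.1
print(robot.solve_ik([551.7,342.4,9],quat(168.5)))
robot.movep([x,y,150],q)
robot.move_l([x,y,92],v=120)
s=robot.move_l([x,y,45],v=50,stop_force=8);print(s,robot.read_eef_pos(),robot.read_wrist_force())
if not s:
    robot.close_gripper();print(robot.read_grip_width(),robot.read_grip_force(),robot.read_eef_pos(),robot.read_wrist_force())
    s=robot.move_l([x,y,85],v=60,stop_force=12);print(s,robot.read_wrist_force())
    if not s:
        robot.move_l([x,y,160],v=150);robot.wait(.2);print(robot.read_grip_width(),robot.read_wrist_force(),robot.read_moment(),robot.read_eef_pos())
c=optics.read_camera("wrist");cv2.imwrite("pics/w4.png",c["img"]);print(robot.read_clock())
E
```

```text
[ 0.46  0.66 -0.04  0.86  0.   -0.91]
False [657.36 -14.16  45.44] [0.29 0.94 0.72]
0.29749635249578854 59.921316504478455 [657.32 -14.11  45.32] [-0.65  0.68  1.79]
False [ 0.02 -0.33 -2.51]
0.2950659400894256 [ 0.17  0.3  -1.55] [-0.01  0.06  0.03] [655.93 -13.97 158.29]
19.7833
```

View pics/w4.png

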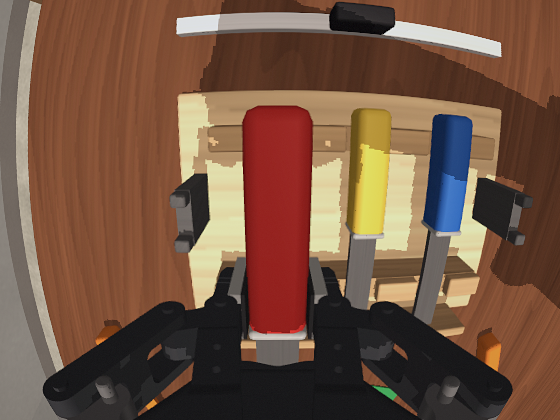

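The red file is held straight, with its handle from (278,106) to (278,335). Yellow and blue are still in the rack. Now I place it on the mat.

```bash
python3 - <<'E'
from h import *
from cell import robot,optics
np.set_printoptions(precision=2,suppress=True)
x,y=551.7,342.4
robot.movep([x,y,150],quat(168.5));robot.wait(.2)
robot.move_l([x,y,30],v=120)
print(robot.move_l([x,y,0],v=12,stop_force=4),robot.read_eef_pos(),robot.read_wrist_force())
robot.wait(.2);robot.gripper_open();robot.wait(.3);print(robot.read_wrist_force(),robot.read_eef_pos())
robot.move_l([x,y,150],v=100)
robot.set_joints([-.9,.377,.081,1.274,0,0]);robot.wait(.2)
d={n:optics.read_camera(n) for n in("top","scene")};print(robot.read_clock())
t=cv2.resize(d["top"]["img"][90:300,40:480],None,fx=1.4,fy=1.4);s=d["scene"]["img"][100:400,90:510]
cv2.imwrite("pics/fin.png",np.vstack([t,cv2.copyMakeBorder(s,0,0,0,t.shape[1]-s.shape[1],0)]))
T=d["top"];m=mask(T["img"],'red',(50,150,190,270));p=np.argwhere(m)[:,::-1];print(len(p),cv2.minAreaRect(np.array([plane(T,a,25)[:2] for a in p],np.float32)))
E
```

```text
True [551.78 342.43   8.32] [-0.48  0.21  5.14]
[ 0.26 -0.15  0.37] [550.43 341.77   6.84]
29.9
351 ((565.2491455078125, 347.681396484375), (269.36566162109375, 155.61390686035156), 78.4315185546875)
```

View pics/fin.png

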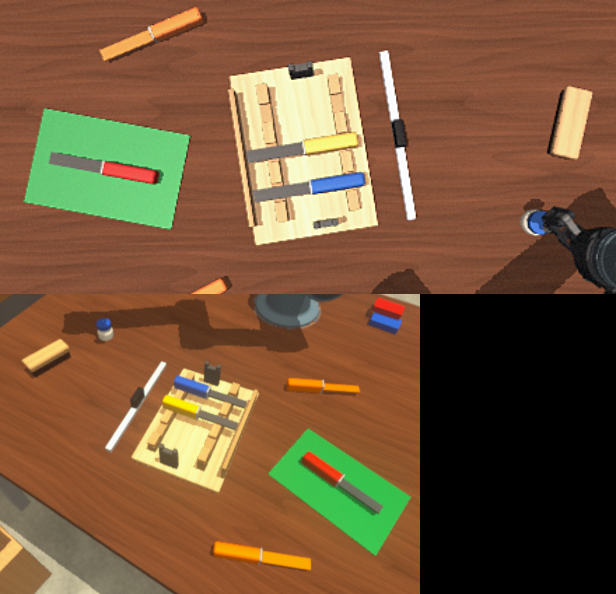

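The red file lies lengthwise and wholly on the mat, at (100,168) in the top panel. The bar lies flat to the right of the rack, and the other files, jar and brush are where they were. The gripper hangs well above everything.

```bash
python3 -c "
from cell import robot
print(robot.read_eef_pos(),robot.read_wrist_force());print(robot.sign_off())"
```

```text
[ 405.19086811 -408.25790478  231.47293995] [ 0.74658842 -0.14522308  0.18709262]
the job is handed in; nothing more can be done
None
```

I laid the bar flat on the bare bench to the right of the rack, laid the red file lengthwise and wholly on the green mat, left everything else in place, and handed the job in at about 30 s; no verdict was shown.

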